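Clamp the engine covers in the hold-down jig

TASK

Lift any orange dust cap off the piles and put it in the green tray; take every engine cover off the piles and slide each front end first along a lane of the blue jig, pushing the sprung arm back so that the cover slips beneath it: flat, straight, in the middle of its lane, against the back stop, one cover to a lane, any lanes. Only when all the covers are in, push the red lock lever fully over, away from the robot. Leave the other things on the bench undisturbed.

Things in the scene. Friction and masses are not known exactly. Their poses are not given: they have to be found in the camera images.
- cover_a1: Lower cover on mat_a. Cover: aluminium upside-down tray 130 (x) x 64 (y) x 28 mm high, walls 5 mm, open underneath, some 0.3 kg. Green grip fin on top: 36 (x) x 20 (y) mm, from 28 to 45 mm above the underside, centred 34 mm to -x of the middle. The end away from the fin (+x) is the front, its upper edge rounded (10 mm). Origin: centre of the underside, z up.
- cover_a2: Upper cover on mat_a, same shape and origin as cover_a1, nested on it: 28 mm higher, cover_a1's fin inside its hollow, so lift it straight up 25 mm or more before moving sideways.
- cover_b1: Lower cover on mat_b, same shape and origin as cover_a1.
- cover_b2: Upper cover on mat_b, same shape and origin, nested on cover_b1 as cover_a2 on cover_a1.
- cap_a: Orange plastic dust cap with a black grip fin, same shape, fin and origin as a cover but 0.1 kg, nested on top of cover_a2 (28 mm higher). Absent in some starts.
- cap_b: The same on top of cover_b2. Absent in some starts.
- tray: Low green return tray for the caps, fixed, open on top, 180 (x) x 170 (y) x 30 mm, walls and floor 4 to 6 mm; two caps fit side by side, long sides along x. Origin: centre of the underside.
- mat_a: Grey felt mat 155 x 90 x 6 mm, fixed, on which a pile of two covers, with or without a cap, starts. Origin: centre of the underside.
- mat_b: Grey felt mat 155 x 90 x 6 mm, fixed, on which a pile of two covers, with or without a cap, starts. Origin: centre of the underside.
- lane1 (a point): Lane 1 of the fixed blue jig, on the bed's top, 20 mm above the table: where a cover's origin lies when fully home. x points from the open front to the back stop (face 67 mm from here, 18 mm high); the bed's front edge is 145 mm to -x. Lanes 1 to 4 go from the robot's left to right, 90 mm apart, 152 mm between 2 and 3. Yellow lines 78 mm apart mark each.
- arm1 (a joint): Sprung hold-down arm of lane 1, rad, hinged behind the back stop (105 mm to +x of the lane point, 34 mm over the bed), reaching towards the robot. 0: at rest, nose 14 mm over the bed; grows as it is pushed up and back, at most 0.8; 0.17 to 0.22 with a cover under it. It bears with 2 N at rest, 4 N on a cover, and springs down when nothing holds it.
- lane2 (a point): The same for lane 2.
- arm2 (a joint): The same for lane 2. Each arm ends in a slippery orange lip 30 mm wide, sloping up at 30 degrees towards the robot: from the nose (30 mm to +x of the lane point) to 8 mm to -x of it, 38 mm over the bed. A cover slid level along the bed, front end first, pushes it back with its front edge (under 10 N) and goes beneath.
- lane3 (a point): The same for lane 3.
- arm3 (a joint): The same for lane 3.
- lane4 (a point): The same for lane 4.
- arm4 (a joint): The same for lane 4.
- lock (a joint): Red lock lever of the jig, between lanes 2 and 3, rad: starts near 0 leaning towards the robot, swings away from the robot (jig +x) to 1.0, stays where it is left.
- lock_tip (a point): Centre of the red ball, 26 mm across, on the lever's end, 85 mm from its hinge line. That runs along the jig's y, 42 mm above the table, midway between lanes 2 and 3, 5 mm to +x of the lane points. At 0 the lever leans 0.5 rad from upright towards the robot (ball 117 mm above the table), at 1.0 as far away. It takes about 1 N. Its block is 70 x 50 mm, 25 mm high.
- spanner: Spanner lying on the table, bystander.
- oil: Yellow oil bottle, 68 mm wide, 170 mm tall, bystander.
- jar: Jar 60 mm wide, 80 mm tall, bystander.
- conrod: Steel connecting rod about 160 mm long, lying on the table, bystander.
- mug: White mug 80 mm wide, 90 mm tall, bystander.
There are look-alikes about, which are no part of the job. What is shaped like the cap_a but turquoise is not meant. What is shaped like the cover_b2 but purple is not meant.

How it is judged:
By the outcome, as a careful person would: the job done as asked, in the order asked, and still so for the second after the job is handed in, with the robot touching nothing.
Of cap_a, cap_b only 1 to 2 are there at a start; the rules pass over those that are not, and their reading is None.
At some moment in a run one of cover_a1, cover_a2, cover_b1, cover_b2 may be knocked a few centimetres aside while the robot is not near it.
Once in a run the grip may slacken for a moment while it holds something.
It also fails if it takes over 208 s, if anything falls off the work surface, if the arm or the gripper's body presses on something with over 40 N, if the wrist force passes 120 N, or if a joint passes its speed limit or range.

ROBOT

A 7-joint arm with a two-finger parallel gripper is mounted at the origin on the work surface. World frame = base frame: x ahead of the robot, y to its left, z up, the work surface at z = 0. Lengths are in m, angles in rad, forces in N, time in s.
With the tool pointing down it reaches from about 0.35 to 0.9 m from the base axis. Payload 7.2 kg.
Tool frame: the origin (TCP) lies at the very end of the fingers, on their centre line; the grasp point (between the pads) lies 19 mm behind it; x points along the fingers, y is the direction in which the jaws open and shut, and the axes are right-handed (so a half turn about x gives the same grasp; the last joint's range is limited). The gripper opens to 88 mm and grips with 3 to 60 N. Pads are 20 mm wide; open, the fingers measure 115 mm over their backs; the gripper's body (75 mm by 178 mm) begins 61 mm behind the grasp point.
Start: joints at [1.193, 0.411, -0.013, 1.596, 0.006, 1.134, -0.082], TCP at [0.191, -0.595, 0.223] pointing down, gripper open.
Joint ranges: [-2.95, 2.95], [-0.29, 1.99], [-1.47, 1.44], [0.14, 2.54], [-1.03, 4.17], [0.13, 1.85], [-2.86, 2.86]. Speed limits (rad/s): [2.39, 2.39, 3.01, 3.01, 3.14, 3.14, 3.14].

INTERFACE

Orientations are given as a unit quaternion [x, y, z, w].
In Python, from plant import robot, eoat, solver, telemetry, viewer, workorder gives the robot as it stands. Calls block until the motion is done:
- robot.move_pose(position, orientation): joint-space move of the TCP to a pose.
- robot.line_to(position, v=0.15, attitude=None, threshold=None): straight line of the TCP; attitude=None keeps the orientation; v is the mean speed in m/s. With threshold (N) it stops when the force on the tool has changed by that much, and returns True; else False.
- robot.movej(angles): joint-space move.
- eoat.open_gripper() and eoat.clamp(f_grip=None): open the fingers fully, or close them until they stop; f_grip is the grip in N (None keeps the last).
- robot.wait(seconds).
- solver.ik(position, orientation): joint angles nearest the present ones, or None.
- telemetry.observe(): the state.
- viewer.snapshot(name): name is "scene" or "top" or "wrist"; returns the picture (384x512x3 uint8, red, green, blue); there is no depth.
- viewer.camera_model(name): a dict with "intrinsics" (3x3 intrinsics, pixels), "dist_coeffs" ([k1, k2, p1, p2, k3] as OpenCV has them; the pictures are not rectified), "origin" and "orientation" of the camera in the world; the wrist camera has in their place "tool_from_camera" (4x4, takes a point from camera to tool coordinates, whose origin is the TCP and whose axes are the tool frame's). Camera axes: x right, y down, z forward; pixel columns grow to the right and rows downward; lengths in m; the calibration is good to about 2 mm. A picture is of the moment at which its call begins: read the wrist's pose just before it. camera_model takes no time and is no camera call.
A pose or a line that the arm cannot do raises robot.Unreachable and nothing moves.
- workorder.sign_off(): hands the job in, once; it reports no verdict.
The state is a dict: "clock": time; "joints": joint angles; "joint_vel": joint speeds; "tau": joint torques, N m; "tool_pos": TCP position; "eef_rot": TCP orientation; "contact_force": force on the tool from outside, world axes, zero at the start; "moment": the same for the moment, N m; "opening": finger opening in m.
Only numpy, scipy, OpenCV 4.12 (cv2) and the standard library are available. Lean on these libraries where they do the work, as an engineer would, in place of code of your own. Each camera call takes 0.05 s, during which the arm holds its last target. There are 200 camera calls.

## Working session

There is one attempt and no reset: what is moved stays moved. The work goes in short steps, each a Python script; the robot and the scene stay as the last script left them, time stands still between calls to the robot, and variables do not carry over. Pictures are saved under pics/ and viewed, about 12 in all and at most 16, crops included, and the job is handed in when it is done.

```bash
ls; mkdir -p pics; python3 - <<'E'
from plant import robot,eoat,solver,telemetry,viewer,workorder
import cv2,numpy as np
for n in("scene","top"):
    cv2.imwrite(f"pics/{n}0.png",cv2.resize(viewer.snapshot(n)[:,:,::-1],(800,600),interpolation=cv2.INTER_CUBIC))
    print(n,viewer.camera_model(n))
print(viewer.camera_model("wrist"));print(telemetry.observe())
E
```

```text
pics
scene {'intrinsics': array([[382.06775551,   0.        , 255.37902758],
       [  0.        , 382.06775551, 187.41005423],
       [  0.        ,   0.        ,   1.        ]]), 'dist_coeffs': array([-0.10103502,  0.        ,  0.        ,  0.        ,  0.        ]), 'origin': array([ 1.32359356, -0.65901418,  1.0110292 ]), 'orientation': array([ 0.82095317,  0.41271705, -0.18360288, -0.34927139])}
top {'intrinsics': array([[419.15437413,   0.        , 259.83864803],
       [  0.        , 419.15437413, 191.46250781],
       [  0.        ,   0.        ,   1.        ]]), 'dist_coeffs': array([0.01536921, 0.        , 0.        , 0.        , 0.        ]), 'origin': array([ 0.21798783, -0.10376521,  1.85927189]), 'orientation': array([ 0.70607619, -0.70254976,  0.05904145, -0.06628991])}
{'intrinsics': array([[281.895065  ,   0.        , 252.89748258],
       [  0.        , 281.895065  , 186.77224625],
       [  0.        ,   0.        ,   1.        ]]), 'dist_coeffs': array([-0.00676096,  0.        ,  0.        ,  0.        ,  0.        ]), 'tool_from_camera': array([[ 0.00166362, -0.3
[... 226 characters left out ...]
ck': 0.1, 'joints': array([ 1.19276652,  0.41183611, -0.01271197,  1.59694214,  0.0056015 ,
        1.13427985, -0.08222133]), 'joint_vel': array([-3.53956069e-04, -2.65648070e-03, -5.23363516e-06, -2.15138530e-03,
        5.37037792e-04,  5.11218192e-04,  2.35844555e-04]), 'tau': array([ 1.91840591e-03, -5.89099038e+01,  6.43172041e-01, -2.91709685e+01,
       -5.38193481e-02,  1.44849240e-02,  7.69603798e-05]), 'tool_pos': array([ 0.19038907, -0.59483086,  0.22189052]), 'eef_rot': array([-0.69852517, -0.10959756,  0.69875199, -0.10861228]), 'contact_force': array([ 0.0055648 ,  0.18092054, -1.09950616]), 'moment': array([0.04789043, 0.0649979 , 0.02286452]), 'opening': 0.08775331943875386}
```

View pics/scene0.png

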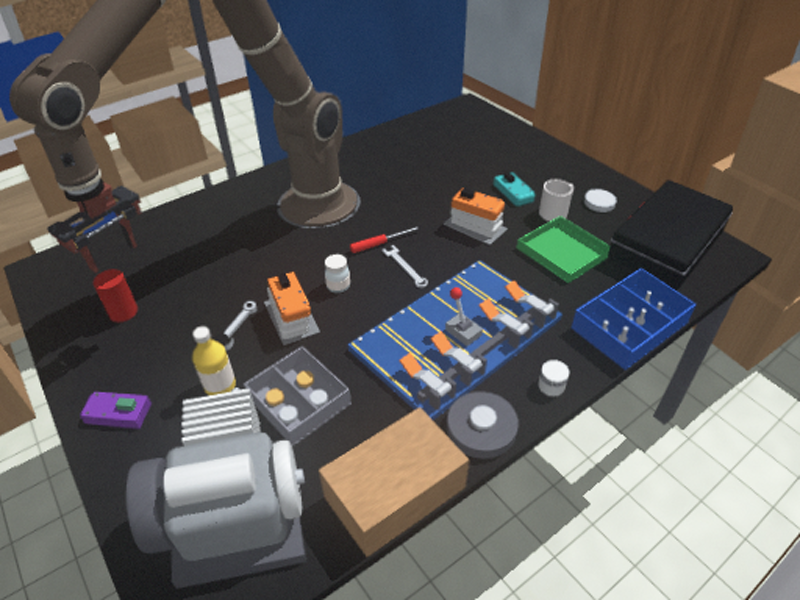

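View pics/top0.png

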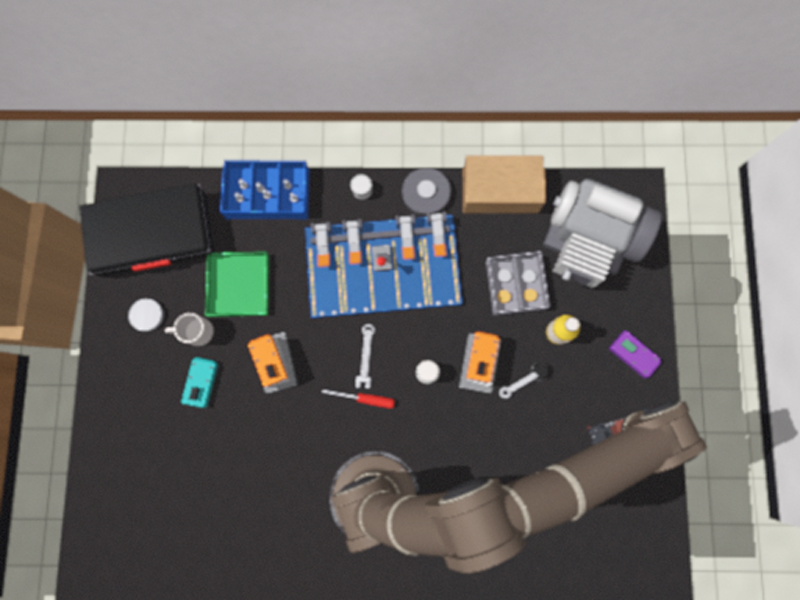

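The scene view shows piles with an orange cap at (478,205) and (290,297), the jig at (455,330) and the tray at (562,248). The turquoise look-alike is at (513,187) and the purple one at (115,408). In the top view the caps are at (270,362) and (482,360), each on grey covers. They are orange with black fins, as described. The look-alikes at (200,382) and (635,353) are excluded. Next I take coarse positions from the top view.

```bash
cat > h.py <<'E'
from plant import robot,eoat,solver,telemetry,viewer,workorder
import cv2,numpy as np
from scipy.spatial.transform import Rotation as R
DOWN=lambda psi:R.from_matrix(np.array([[0,-np.sin(psi),np.cos(psi)],[0,np.cos(psi),np.sin(psi)],[-1,0,0]])).as_quat()
def snap(n):
    m=viewer.camera_model(n)
    if n=="wrist":
        s=telemetry.observe();Rt=R.from_quat(s["eef_rot"]).as_matrix();T=m["tool_from_camera"]
        Rc=Rt@T[:3,:3];o=Rt@T[:3,3]+s["tool_pos"]
    else: Rc=R.from_quat(m["orientation"]).as_matrix();o=m["origin"]
    im=viewer.snapshot(n)
    return im,(m["intrinsics"],m["dist_coeffs"],Rc,np.array(o))
def cast(px,cam,z):
    K,d,Rc,o=cam
    u=cv2.undistortPoints(np.asarray(px,float).reshape(-1,1,2),K,d).reshape(-1,2)
    r=np.c_[u,np.ones(len(u))]@Rc.T
    return o+r*((z-o[2])/r[:,2])[:,None]
def mask(im,lo,hi):
    return cv2.inRange(cv2.cvtColor(im,cv2.COLOR_RGB2HSV),np.array(lo),np.array(hi))
def blobs(m,amin):
    n,l,st,c=cv2.connectedComponentsWithStats(m)
    return [(l==i,st[i],c[i]) for i in range(1,n) if st[i][4]>=amin]
ORANGE=((5,150,120),(18,255,255));GREEN=((45,100,50),(80,255,255));BLUE=((100,120,60),(120,255,255))
def rect(m,cam,z):
    "min-area rectangle in the world plane z of the mask's outline: centre, yaw of long side, sizes"
    c=max(cv2.findContours(m.astype(np.uint8),cv2.RETR_EXTERNAL,cv2.CHAIN_APPROX_NONE)[0],key=cv2.contourArea)
    w=cast(c,cam,z)[:,:2].astype(np.float32)
    (cx,cy),(a,b),t=cv2.minAreaRect(w)
    if a<b:a,b,t=b,a,t+90
    return np.array([cx,cy]),np.deg2rad(t),a,b
def say(p):print(np.round(p,4).tolist())
E
python3 - <<'E'
from h import *
im,cam=snap("top")
for nm,r,z,a in(("orange",ORANGE,.09,60),("green",GREEN,.03,500),("blue",BLUE,.02,2000)):
    for m,st,c in blobs(mask(im,*r),a):
        q=rect(m,cam,z);print(nm,c.round(1),st[4],q[0].round(3),round(np.rad2deg(q[1]),1),round(q[2],3),round(q[3],3))
s=telemetry.observe();print(R.from_quat(s["eef_rot"]).as_matrix().round(2))
E
```

```text
orange [308.8 227.1] 395 [ 0.382 -0.293] 169.0 0.129 0.065
orange [170.1 229.8] 458 [0.369 0.293] 23.0 0.133 0.069
green [151.3 181.4] 1677 [0.59  0.401] 0.4 0.187 0.184
blue [246.1 178.2] 2518 [ 0.647 -0.016] 95.4 0.437 0.27
[[-0.    0.3  -0.95]
 [ 0.   -0.95 -0.3 ]
 [-1.   -0.    0.  ]]
```

```bash
python3 - <<'E'
from h import *
pts={"pileL":(.33,.28,.3,.40),"pileR":(.36,-.29,.3,-.19),"jig":(.6,0,.3,.09),"lane1":(.6,.16,.06,.09),"lane4":(.6,-.17,.06,.09),"tray":(.55,.40,.1,0)}
for k,(x,y,z,p) in pts.items():
    for d in(0,np.pi):
        q=solver.ik([x,y,z],DOWN(p+d));print(k,d>0,None if q is None else q.round(2).tolist())
E
```

```text
pileL False [0.2, 0.11, -1.07, 1.87, 0.1, 1.22, 1.07]
pileL True [-0.6, 0.02, -0.22, 1.9, 0.01, 1.21, -1.99]
pileR False [1.13, 0.11, -0.6, 1.83, 0.07, 1.22, 1.89]
pileR True [0.69, 0.07, -0.13, 1.85, 0.01, 1.22, -1.2]
jig False [0.53, 0.44, -0.86, 1.51, 0.34, 1.35, 1.3]
jig True [0.32, 0.37, -0.54, 1.52, 0.19, 1.3, -1.73]
lane1 False [0.19, 0.72, -0.78, 1.72, 0.6, 0.96, 0.84]
lane1 True [0.06, 0.65, -0.57, 1.72, 0.43, 0.89, -2.17]
lane4 False [0.66, 0.68, -0.67, 1.71, 0.51, 0.93, 1.45]
lane4 True [0.37, 0.6, -0.24, 1.73, 0.18, 0.83, -1.44]
tray False [-0.1, 0.85, -1.01, 1.52, 0.75, 1.2, 0.33]
tray True [-0.16, 0.79, -0.88, 1.53, 0.65, 1.14, -2.74]
```

```bash
python3 - <<'E'
from h import *
robot.move_pose([.47,0,.42],DOWN(.09)); print(telemetry.observe()["clock"])
im,cam=snap("wrist"); np.savez("w0.npz",im=im,K=cam[0],d=cam[1],R=cam[2],o=cam[3])
cv2.imwrite("pics/w0.png",cv2.resize(im[:,:,::-1],(800,600),interpolation=cv2.INTER_CUBIC))
for nm,r,z,a in(("orange",ORANGE,.09,200),("green",GREEN,.03,500),("blue",BLUE,.02,2000)):
    for m,st,c in blobs(mask(im,*r),a):
        q=rect(m,cam,z);print(nm,c.round(1),st[4],q[0].round(4),round(np.rad2deg(q[1]),1),round(q[2],3),round(q[3],3))
E
```

```text
2.5917
orange [88.4 84. ] 820 [ 0.3815 -0.2881] 168.7 0.127 0.078
orange [420. 104.] 887 [0.3678 0.2854] 23.3 0.132 0.078
orange [426.2  80.9] 269 [0.335  0.2777] 22.2 0.042 0.04
green [433.8 211.7] 7402 [0.5889 0.394 ] 91.7 0.194 0.193
blue [239.8 197.3] 11266 [ 0.6175 -0.0182] 95.3 0.432 0.216
```

View pics/w0.png

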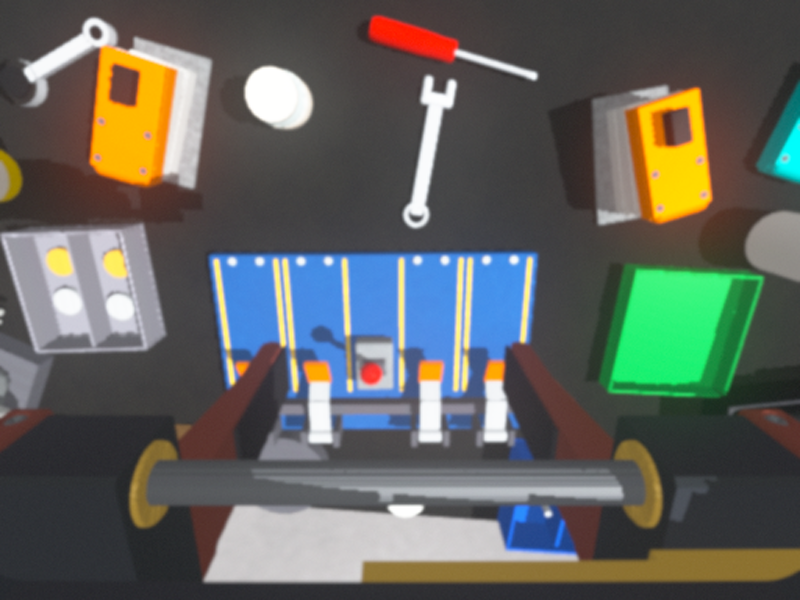

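The wrist view shows everything: caps at (135,115) and (670,155), jig lines in columns 215–530 with the bed's front edge at row 253, the ball at (371,373) and the tray at (680,330). Next I fit the jig frame.

```bash
python3 - <<'E'
from h import *
f=np.load("w0.npz");im=f["im"];cam=(f["K"],f["d"],f["R"],f["o"])
y=mask(im,(18,60,120),(32,255,255));y[:163]=0;y[248:]=0;y[:,:130]=0;y[:,345:]=0
L=[]
for m,st,c in blobs(y,40):
    p=cast(np.argwhere(m)[:,::-1],cam,.02)[:,:2]
    d=cv2.fitLine(p.astype(np.float32),cv2.DIST_L2,0,.01,.01).ravel()
    if d[0]<0:d[:2]*=-1
    L.append((np.rad2deg(np.arctan2(d[1],d[0])),len(p),p.mean(0)))
for a,n,c in L:print(round(a,2),n,c.round(4))
yaw=np.deg2rad(np.average([a for a,_,_ in L],weights=[n for _,n,_ in L]))
b=mask(im,*BLUE);e=[]
for u in range(145,335,2):
    v=np.argmax(b[150:200,u]>0)+150;e.append((u,v-.5))
p=cast(e,cam,.02)[:,:2].astype(np.float32);d=cv2.fitLine(p,cv2.DIST_HUBER,0,.001,.001).ravel()
print("yaw lines",np.rad2deg(yaw),"edge normal",np.rad2deg(np.arctan2(d[1],d[0]))-90)
ex=np.array([np.cos(yaw),np.sin(yaw)]);ey=np.array([-ex[1],ex[0]])
print("offs",sorted((c@ey).round(4) for _,_,c in L),"front x",(p@ex).mean(),"spread",(p@ex).std())
r=mask(im,(0,180,110),(4,255,255));r[:200]=0
for m,st,c in blobs(r,40):print("red",c,st[4],cast([c],cam,.117).round(4),(cast([c],cam,.117)[0,:2]@np.c_[ex,ey]).round(4))
E
```

```text
5.56 206 [0.6014 0.096 ]
5.65 214 [0.6029 0.1082]
5.41 133 [0.5601 0.1823]
5.62 217 [ 0.6284 -0.2224]
5.5 149 [ 0.5927 -0.1477]
5.71 219 [ 0.6225 -0.1327]
5.69 192 [ 0.6109 -0.0556]
5.6 173 [0.6121 0.019 ]
-6.51 81 [0.669  0.1571]
67.75 117 [ 0.6927 -0.0929]
-76.24 103 [0.6773 0.0665]
yaw lines 4.420444449141391 edge normal -174.33029
offs [np.float64(-0.2701), np.float64(-0.193), np.float64(-0.1802), np.float64(-0.146), np.float64(-0.1025), np.float64(-0.0282), np.float64(0.0141), np.float64(0.0493), np.float64(0.0614), np.float64(0.1051), np.float64(0.1386)] front x 0.5070839931987016 spread 0.00251194664982104
red [237.19387755 238.93877551] 98 [[ 0.6354 -0.0159  0.117 ]] [ 0.6323 -0.0649]
```

```bash
python3 - <<'E'
from h import *
yaw=np.deg2rad(5.63);ex=np.array([np.cos(yaw),np.sin(yaw)]);ey=np.array([-ex[1],ex[0]])
P=np.array([[.5601,.1823],[.6029,.1082],[.6014,.0960],[.6121,.0190],[.6109,-.0556],[.6225,-.1327],[.5927,-.1477],[.6284,-.2224]])
o=P@ey;n=np.array([205,127,115,37,-37,-115,-127,-205])/1e3
print((o-n).round(4),(o-n).mean(),np.polyfit(n,o,1))
f=np.load("w0.npz");im=f["im"];cam=(f["K"],f["d"],f["R"],f["o"])
b=mask(im,*BLUE);e=[(u,np.argmax(b[150:200,u]>0)+149.5) for u in range(145,335,2)]
fx=np.median(cast(e,cam,.02)[:,:2]@ex);print("front",fx)
c=(o-n).mean()
for i,l in enumerate((.166,.076,-.076,-.166)):print("lane",i+1,((fx+.145)*ex+(c+l)*ey).round(4))
print("ball jig",(cast([[237.2,238.9]],cam,.117)[0,:2]-((fx+.145)*ex+c*ey))@np.c_[ex,ey],"expect -.036,0")
E
```

```text
[-0.0785 -0.0785 -0.0785 -0.0781 -0.0783 -0.0781 -0.0781 -0.078 ] -0.07826284920597107 [ 0.99869794 -0.07826285]
front 0.505674597736112
lane 1 [0.6389 0.1511]
lane 2 [0.6478 0.0616]
lane 3 [ 0.6627 -0.0897]
lane 4 [ 0.6715 -0.1793]
ball jig [-1.99644347e-02  7.42256978e-05] expect -.036,0
```

```bash
cat >> h.py <<'E'
YAW=np.deg2rad(5.63);EX=np.array([np.cos(YAW),np.sin(YAW)]);EY=np.array([-EX[1],EX[0]])
E
python3 - <<'E'
from h import *
robot.move_pose([.64,-.02,.32],DOWN(YAW))
im,cam=snap("wrist"); np.savez("w1.npz",im=im,K=cam[0],d=cam[1],R=cam[2],o=cam[3])
cv2.imwrite("pics/w1.png",cv2.resize(im[:,:,::-1],(800,600),interpolation=cv2.INTER_CUBIC))
b=mask(im,*BLUE);x=[]
for u in range(110,400,4):
    v=np.argmax(b[:,u]>0); x.append(cast([[u,v-.5]],cam,.02)[0,:2]@EX)
print(np.round(x,3));
r=mask(im,(0,180,110),(4,255,255))
for m,st,c in blobs(r,40):print("red",c,st,(cast([c],cam,.117)[0,:2]@np.c_[EX,EY]).round(4))
print(telemetry.observe()["clock"],cam[3])
E
```

```text
[0.418 0.418 0.507 0.507 0.507 0.507 0.509 0.509 0.509 0.507 0.509 0.509
 0.509 0.509 0.509 0.509 0.509 0.509 0.509 0.509 0.509 0.509 0.509 0.509
 0.509 0.509 0.509 0.509 0.509 0.509 0.509 0.509 0.509 0.509 0.509 0.509
 0.509 0.509 0.509 0.509 0.509 0.509 0.509 0.509 0.509 0.509 0.509 0.509
 0.509 0.509 0.509 0.51  0.524 0.51  0.508 0.508 0.508 0.508 0.508 0.508
 0.51  0.51  0.51  0.51  0.51  0.51  0.51  0.51  0.51  0.508 0.509 0.509
 0.8  ]
red [257.82467532 160.83766234] [251 153  14  16 154] [ 0.6306 -0.0766]
3.5 [ 0.55688951 -0.02951851  0.48188837]
```

View pics/w1.png

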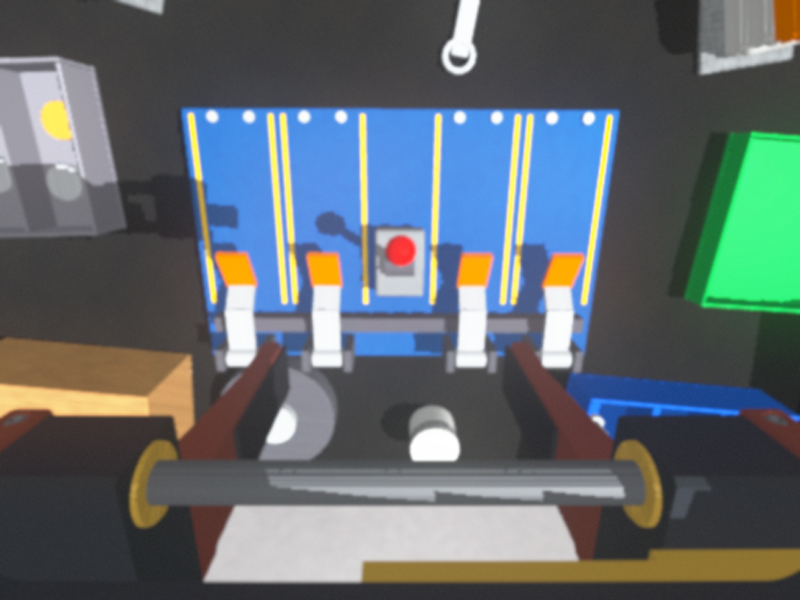

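The front edge is at 0.509, seen from overhead with no front-face bias, so the lane points lie at 0.654 along the jig's x. The ball is 24 mm to -x at about 122 mm height, so its top is near 135 mm. A vertical gripper body in lanes 2 and 3 would hit it. There I will grasp with the tool leaning back about the jaw axis. First I check reach, then pick the left cap.

```bash
cat >> h.py <<'E'
JC=-.0783
def lane(i,dx=0,dy=0):  # world xy of a point dx,dy from lane point i
    return (.654+dx)*EX+(JC+(.166,.076,-.076,-.166)[i-1]+dy)*EY
def att(psi,t=0): # t: lean of the body backwards (away from the cover's front)
    return (R.from_quat(DOWN(psi))*R.from_euler("y",-t)).as_quat()
def look(xy,psi,ztop,kind,z=.26):
    "look from straight above the fin guess; return fin centre and psi"
    f=np.array([np.cos(psi),np.sin(psi)])
    robot.move_pose([*(np.array(xy)+.083*f),z],DOWN(psi))
    robot.wait(.15);im,cam=snap("wrist")
    if kind=="cap":
        o=mask(im,*ORANGE);b=max(blobs(o,300),key=lambda t:t[1][4])[0].astype(np.uint8)
        c=max(cv2.findContours(b,cv2.RETR_EXTERNAL,cv2.CHAIN_APPROX_NONE)[0],key=cv2.contourArea)
        h=np.zeros_like(b);cv2.drawContours(h,[cv2.convexHull(c)],-1,255,-1)
        m=cv2.bitwise_and(h,mask(im,(0,0,0),(179,255,70)));m=cv2.morphologyEx(m,cv2.MORPH_OPEN,np.ones((5,5)))
    else: m=cv2.morphologyEx(mask(im,(40,70,30),(85,255,255)),cv2.MORPH_OPEN,np.ones((3,3)))
    best=None
    for mm,st,c in blobs(m,150):
        q=rect(mm,cam,ztop);d=np.linalg.norm(q[0]-xy)
        if .025<q[2]<.055 and .012<q[3]<.035 and d<.08 and(best is None or d<best[0]):best=(d,q)
    if best is None:
        cv2.imwrite("pics/lost.png",im[:,:,::-1]);raise SystemExit("fin not found")
    q=best[1];p=q[1]+np.pi*np.round((psi-q[1])/np.pi)
    print("fin",q[0].round(4),"yaw",round(np.rad2deg(p),1),"size",round(q[2],4),round(q[3],4),"t",telemetry.observe()["clock"])
    return q[0],p,im
def pick(xy,psi,zc,h=.003,t=0,force=50):
    "grasp the fin of a part whose flat top is at zc; lift straight up"
    a=att(psi,t)
    robot.move_pose([*xy,zc+.08],a);robot.line_to([*xy,zc+h],v=.1)
    eoat.clamp(force);op=telemetry.observe()["opening"]
    robot.line_to([*xy,max(zc+.1,.22)],v=.12)
    s=telemetry.observe();print("opening",round(op,4),round(s["opening"],4),"F",s["contact_force"].round(2),"t",s["clock"])
E
python3 - <<'E'
from h import *
for i in(1,2,3,4):
  for t in(0,np.deg2rad(28)):
    print(i,[solver.ik([*lane(i,dx),.06],att(YAW,t)) is not None for dx in(-.12,-.034)])
# left cap
c=np.array([.369,.289]);psi=np.deg2rad(23.2)
fin=c-.034*np.array([np.cos(psi),np.sin(psi)])
xy,p,im=look(fin,psi,.107,"cap")
cv2.imwrite("pics/l1.png",im[:,:,::-1])
E
```

```text
1 [True, True]
1 [True, True]
2 [True, True]
2 [True, True]
3 [True, True]
3 [True, True]
4 [True, True]
4 [True, True]fin not found
```

View pics/lost.png

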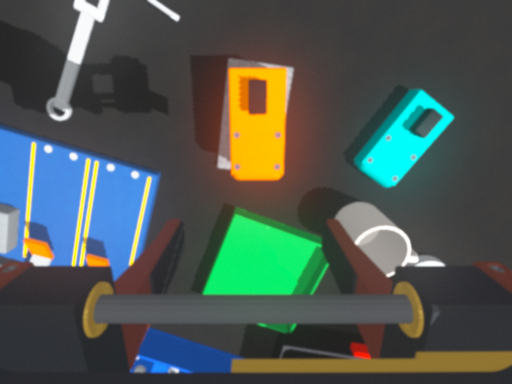

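```bash
python3 - <<'E'
from h import *
im=cv2.imread("pics/lost.png")[:,:,::-1].copy();h=cv2.cvtColor(im,cv2.COLOR_RGB2HSV)
for v,u in((100,255),(60,255),(80,255),(120,255),(90,240)):print(u,v,h[v,u],im[v,u])
for m,st,c in blobs(mask(im,*ORANGE),200):print(st,c)
E
```

```text
255 100 [  4 130 122] [122  69  60]
255 60 [ 4 76 97] [97 72 68]
255 80 [  8 157 130] [130  71  50]
255 120 [ 23 255 255] [255 194   0]
240 90 [ 17 255 249] [249 139   0]
[228  67  59 115 555] [256.62342342 135.83063063]
[239  76  28  39 516] [248.90116279  93.97093023]
```

The view shows the left cap at (257,123) with its dark fin at (257,97), standing on the mat. Turquoise at (405,137) is the look-alike, and the tray is at (265,250). Glow lifts the hue and brightness, so I will adjust the thresholds.

```bash
sed -i 's/o=mask(im,\*ORANGE);b=max/o=mask(im,(5,150,170),(30,255,255));b=max/; s/mask(im,(0,0,0),(179,255,70))/mask(im,(0,0,0),(179,255,170))/' h.py
python3 - <<'E'
from h import *
psi=np.deg2rad(23.2);c=np.array([.369,.289]);fin=c-.034*np.array([np.cos(psi),np.sin(psi)])
print(fin);xy,p,im=look(fin,psi,.107,"cap")
E
```

```text
[0.3377494  0.27560598]
fin [0.3353 0.2769] yaw 23.3 size 0.0334 0.0172 t 5.6417
```

```bash
cat >> h.py <<'E'
def to_tray(dy,h=.003):
    t=np.deg2rad(2);ex=np.array([np.cos(t),np.sin(t)]);ey=np.array([-ex[1],ex[0]])
    xy=np.array([.592,.403])+dy*ey-.034*ex
    robot.move_pose([*xy,.2],DOWN(t));robot.line_to([*xy,.065+h],v=.12)
    hit=robot.line_to([*xy,.033+h],v=.04,threshold=4);s=telemetry.observe()
    print("tray hit",hit,"z",s["tool_pos"][2].round(4),"opening",s["opening"].round(4))
    eoat.open_gripper();robot.line_to([*xy,.2],v=.2);print("t",telemetry.observe()["clock"])
E
python3 - <<'E'
from h import *
pick([.3353,.2769],np.deg2rad(23.3),.09,force=30)
to_tray(.039)
psi=np.deg2rad(-11.2);c=np.array([.382,-.29]);fin=c-.034*np.array([np.cos(psi),np.sin(psi)])
xy,p,im=look(fin,psi,.107,"cap");np.save("finR.npy",[*xy,p])
cv2.imwrite("pics/t1.png",viewer.snapshot("top")[120:280,80:400,::-1].repeat(2,0).repeat(2,1));cv2.imwrite("pics/r1.png",im[:,:,::-1])
E
```

```text
opening 0.0197 0.02 F [-0.72  0.26 -0.95] t 9.375Traceback (most recent call last):
  File "<stdin>", line 3, in <module>
  File "h.py", line 70, in to_tray
    print("tray hit",hit,"z",s["tool_pos"][2].round(4),"opening",s["opening"].round(4))
                                                                 ^^^^^^^^^^^^^^^^^^
AttributeError: 'float' object has no attribute 'round'
```

```bash
sed -i 's/s\["opening"\].round(4))/round(s["opening"],4))/' h.py
python3 - <<'E'
from h import *
s=telemetry.observe();print(s["tool_pos"].round(4),s["opening"],s["contact_force"].round(1),s["clock"])
eoat.open_gripper();p=s["tool_pos"];robot.line_to([p[0],p[1],.2],v=.2)
psi=np.deg2rad(-11.2);c=np.array([.382,-.29]);fin=c-.034*np.array([np.cos(psi),np.sin(psi)])
xy,p,im=look(fin,psi,.107,"cap");np.save("finR.npy",[*xy,p])
cv2.imwrite("pics/t1.png",viewer.snapshot("top")[120:280,80:400,::-1].repeat(2,0).repeat(2,1));cv2.imwrite("pics/r1.png",im[:,:,::-1])
E
```

```text
[0.5567 0.441  0.0362] 0.02003642341463989 [-0.5 -0.1 -0.9] 12.6417
fin [ 0.3463 -0.2869] yaw -11.1 size 0.0334 0.0172 t 17.6
```

View pics/t1.png

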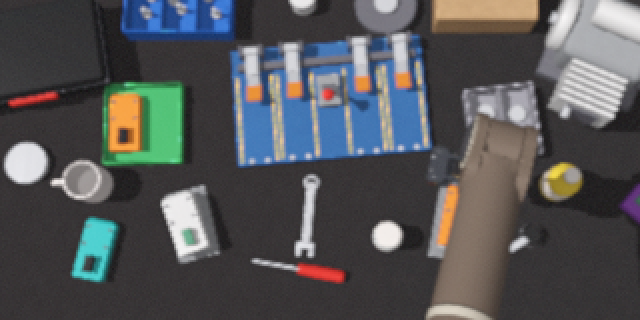

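The cap lies in the tray at (125,120). The left pile now shows a silver cover with a green fin at (190,237), and the right cap is still in place. Next I move the right cap, then look at the left cover.

```bash
python3 - <<'E'
from h import *
x,y,p=np.load("finR.npy");pick([x,y],p,.09,force=30)
robot.line_to([.45,0,.27],v=.35)
to_tray(-.039)
xy,p,im=look([.3353,.2769],np.deg2rad(23.3),.079,"cover",.24);np.save("finL.npy",[*xy,p])
cv2.imwrite("pics/c1.png",im[:,:,::-1])
E
```

```text
opening 0.0196 0.02 F [-0.02  0.33 -0.87] t 21.3833
tray hit False z 0.0362 opening 0.0198
t 28.15
fin [0.2802 0.2435] yaw 12.9 size 0.0349 0.0204 t 29.0417
```

View pics/c1.png

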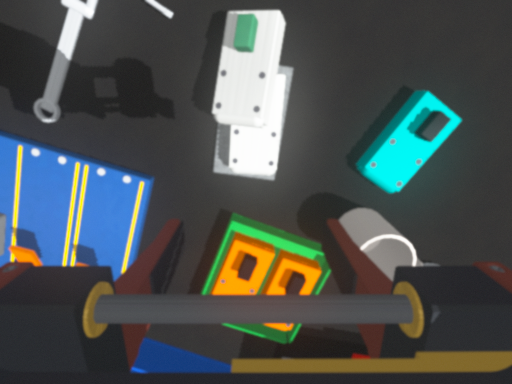

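The upper cover on the left pile has been knocked back about 6 cm. Its fin is at (245,32) and it hangs off the rear of the lower cover. Both caps are in the tray at (240,265) and (295,285). I check whether the cover has tipped from its apparent end widths.

```bash
python3 - <<'E'
from h import *
im=cv2.imread("pics/c1.png")[:,:,::-1].copy();s=telemetry.observe()
m=viewer.camera_model("wrist");Rt=R.from_quat(s["eef_rot"]).as_matrix();T=m["tool_from_camera"]
cam=(m["intrinsics"],m["dist_coeffs"],Rt@T[:3,:3],Rt@T[:3,3]+s["tool_pos"])
P=cast([(228,11),(285,12),(269,124),(213,119)],cam,.062)[:,:2]
for i in range(4):print(P[i].round(4),"edge",np.linalg.norm(P[i]-P[i-3]).round(4),"ang",np.rad2deg(np.arctan2(*(P[i-3]-P[i])[::-1])).round(1))
print(cam[3])
# fin in scene view -> triangulate with the wrist ray
im2,c2=snap("scene")
g=mask(im2,(40,70,30),(85,255,255))
for mm,st,c in blobs(g,8):print(c.round(1),st[4])
f=cast([(245,32)],cam,.079)[0]
for z in(.045,.06,.079):
    w=cast([(245,32)],cam,z)[0];K,d,Rc,o=c2
    print(z,w.round(4),cv2.projectPoints(w[None],cv2.Rodrigues(Rc.T)[0],-Rc.T@o,K,d)[0].ravel().round(1))
cv2.imwrite("pics/s2.png",cv2.resize(im2[90:230,150:400,::-1],(800,448),interpolation=cv2.INTER_CUBIC))
E
```

```text
[0.2657 0.2173] edge 0.0602 ang 112.5
[0.2427 0.273 ] edge 0.1171 ang 16.0
[0.3552 0.3051] edge 0.066 ang -71.7
[0.3759 0.2425] edge 0.1131 ang -167.1
[0.33621047 0.27522258 0.40078871]
[282.4 129. ] 34
[358.4 160.4] 645
[180.5 184.7] 44
[ 80.4 258.2] 77
0.045 [0.2739 0.2398 0.045 ] [281.9 130.2]
0.06 [0.2766 0.2413 0.06  ] [282.7 127.5]
0.079 [0.2799 0.2432 0.079 ] [283.6 124.1]
```

View pics/s2.png

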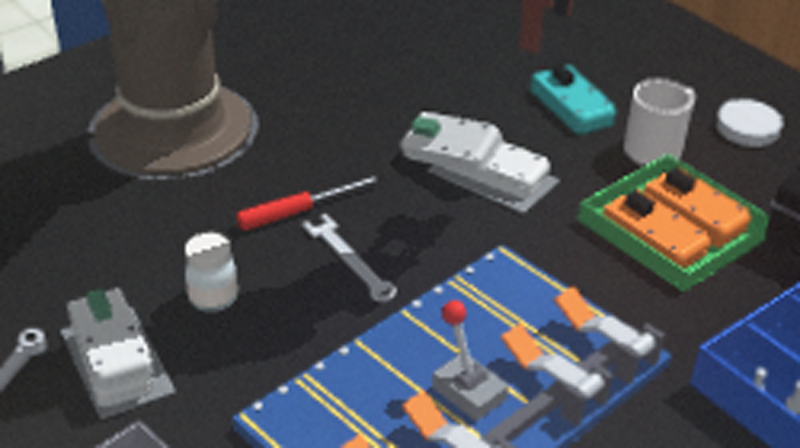

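The cover has tipped. Its rear rests on the table and its ceiling on the lower cover's fin. The fin triangulates to z≈0.052, and geometry gives about 19° nose-up, which predicts a fin top at 0.053, so the two agree. I will look square-on with the tool leaning back 19° and grasp it that way.

```bash
cat >> h.py <<'E'
def look_tilt(fin,psi,t,up=.15):
    a=att(psi,t);Rt=R.from_quat(a).as_matrix()
    robot.move_pose(np.array(fin)+Rt@np.array([-up,0,.083]),a);robot.wait(.15)
    im,cam=snap("wrist");m=cv2.morphologyEx(mask(im,(40,70,30),(85,255,255)),cv2.MORPH_OPEN,np.ones((3,3)))
    for mm,st,c in blobs(m,150):
        q=rect(mm,cam,fin[2])
        if np.linalg.norm(q[0]-fin[:2])<.05:
            p=q[1]+np.pi*np.round((psi-q[1])/np.pi);print("px",c.round(1),"fin",q[0].round(4),"yaw",np.rad2deg(p).round(1),"size",round(q[2],4),round(q[3],4));out=(q[0],p)
    return *out,im
E
python3 - <<'E'
from h import *
t=np.deg2rad(19)
xy,p,im=look_tilt([.2753,.2405,.0525],np.deg2rad(17),t)
np.save("finT.npy",[*xy,p]);cv2.imwrite("pics/tilt.png",im[:,:,::-1])
im2,c2=snap("scene");g=mask(im2,(40,70,30),(85,255,255))
for mm,st,c in blobs(g,8):print(c.round(1),st[4])
print("proj",[cv2.projectPoints(np.array([[*xy,z]]),cv2.Rodrigues(c2[2].T)[0],-c2[2].T@c2[3],c2[0],c2[1])[0].ravel().round(1) for z in(.047,.0525,.058)])
f=np.array([*xy,.0525]);a=att(p,t);n=R.from_quat(a).as_matrix()@np.array([-1,0,0])
for k in(-.011,.05):print(solver.ik(f+n*k,a))
E
```

```text
px [253.3  97.6] fin [0.2757 0.2409] yaw 14.3 size 0.0367 0.0214
[282.4 129. ] 34
[358.3 160.5] 642
[180.5 184.4] 45
[ 80.4 258.2] 77
proj [array([282.4, 130. ]), array([282.4, 128.9]), array([282.4, 127.9])]
None
None
```

View pics/tilt.png

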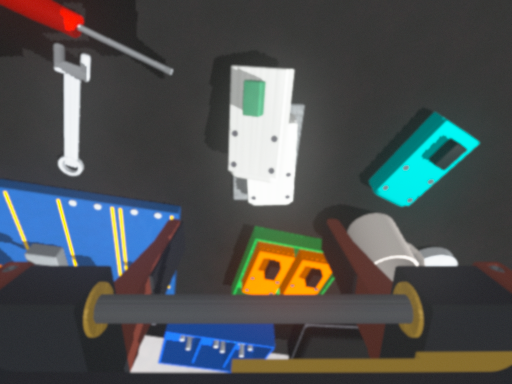

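The square-on view puts the fin at (253,98) with the correct size, agreeing with the scene view. That lean is out of reach so near the base, so I check alternatives.

```bash
python3 - <<'E'
from h import *
p=np.deg2rad(14.3)
for d in(0,np.pi):
  for deg in(19,15,10,5,0,-5):
    t=np.deg2rad(deg);a=att(p+d,t if d==0 else -t);n=R.from_quat(a).as_matrix()@np.array([-1,0,0])
    ff=np.array([.2757,.2409,.0525])
    print(d>0,deg,[solver.ik(ff+n*k+[0,0,z],a) is not None for k,z in((-.011,0),(.05,0),(-.011,.1))])
E
```

```text
False 19 [False, False, True]
False 15 [True, True, True]
False 10 [True, True, True]
False 5 [True, True, True]
False 0 [True, True, True]
False -5 [True, True, True]
True 19 [True, False, True]
True 15 [True, True, True]
True 10 [True, True, True]
True 5 [True, True, True]
True 0 [True, True, True]
True -5 [True, True, True]
```

```bash
cat >> h.py <<'E'
def st(msg=""):
    s=telemetry.observe();F=s["contact_force"];q=s["tool_pos"][:2]
    print(msg,"jig",np.round([q@EX-.654,q@EY-JC],4),"z",round(s["tool_pos"][2],4),"F jig",np.round([F[:2]@EX,F[:2]@EY,F[2]],1),"op",round(s["opening"],4),"t",round(s["clock"],1));return s
def approach(i,h,t=0,dx0=-.08):
    a=att(YAW,t);xy=lane(i,dx0-.034)
    robot.move_pose([*xy,.2],a);robot.line_to([*xy,.048+h+.015],v=.12)
    hit=robot.line_to([*xy,.048+h-.004],v=.03,threshold=4);st(f"lane{i} down hit {hit}")
def slide(i,dx_end=0,v=.06):
    z=telemetry.observe()["tool_pos"][2]
    robot.line_to([*lane(i,-.034-.007+dx_end),z],v=v);st("slid")
    hit=robot.line_to([*lane(i,-.034+.008),z],v=.02,threshold=12);st(f"stop {hit}")
E
python3 - <<'E'
from h import *
p=np.deg2rad(14.3);T=np.deg2rad(14);c=np.deg2rad(19)
n=R.from_quat(att(p,c)).as_matrix()@np.array([-1,0,0]);a=att(p,T);nt=R.from_quat(a).as_matrix()@np.array([-1,0,0])
g=np.array([.2757,.2409,.0525])-.0125*n
robot.move_pose(g+.07*nt,a);robot.line_to(g,v=.08);st("at")
eoat.clamp(50);st("gripped")
robot.line_to(g+[0,0,.15],v=.1);st("lifted")
im,_=snap("scene");cv2.imwrite("pics/s3.png",cv2.resize(im[60:230,150:400,::-1],(800,544),interpolation=cv2.INTER_CUBIC))
E
```

```text
at jig [-0.3517  0.2917] z 0.0411 F jig [-0.6  1.  -0.9] op 0.0878 t 32.4
gripped jig [-0.3519  0.2918] z 0.0407 F jig [-0.6  1.9  1.3] op 0.0493 t 33.1
lifted jig [-0.3522  0.2915] z 0.1904 F jig [ 0.2 -1.  -3.2] op 0.0479 t 35.5
```

View pics/s3.png

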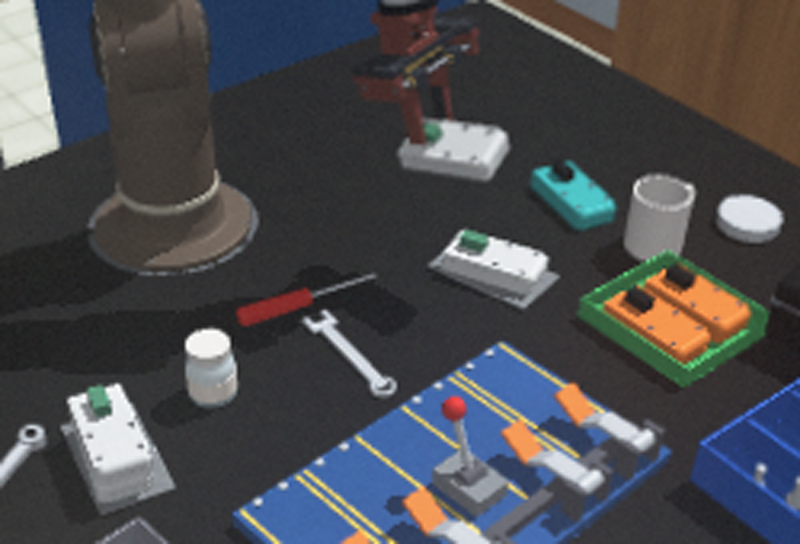

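The cover is lifted, but the opening reads 48 mm where the fin is 20 mm, so the fingers hold something else. I look closer.

```bash
python3 - <<'E'
from h import *
a,_=snap("scene");b,_=snap("wrist");st()
x=cv2.resize(a[60:125,250:320],(400,371),interpolation=cv2.INTER_CUBIC);y=cv2.resize(b[150:384,100:420],(400,292),interpolation=cv2.INTER_CUBIC)
o=np.zeros((371,800,3),np.uint8);o[:,:400]=x;o[:292,400:]=y
cv2.imwrite("pics/z1.png",o[:,:,::-1])
E
```

```text
jig [-0.3521  0.2916] z 0.1905 F jig [-0.4 -0.  -3.1] op 0.0477 t 35.6
```

View pics/z1.png

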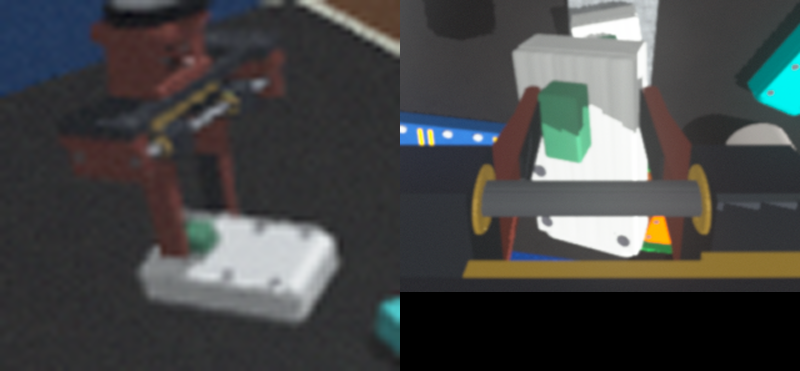

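The left finger is on the fin and the right finger is outside the cover's side wall, because the cover was also rolled. I will set it level on the free front of lane 1 with the tool shifted 11 mm to suit, then regrasp the fin.

```bash
python3 - <<'E'
from h import *
a=att(YAW,np.deg2rad(-5));xy=lane(1,-.085-.034,.011)
robot.move_pose([*xy,.2],a);robot.line_to([*xy,.075],v=.1);st()
hit=robot.line_to([*xy,.044],v=.03,threshold=3);st(f"hit {hit}")
eoat.open_gripper();p=telemetry.observe()["tool_pos"];robot.line_to([p[0],p[1],.2],v=.15)
xy,p,im=look(lane(1,-.085-.034),YAW,.065,"cover",.24);np.save("fin.npy",[*xy,p])
print("jig fin",(xy@EX-.654).round(4),(xy@EY-JC-.166).round(4));cv2.imwrite("pics/c2.png",im[:,:,::-1])
E
```

```text
jig [-0.1186  0.1772] z 0.0756 F jig [-0.  -0.2 -3.6] op 0.0475 t 38.1
hit True jig [-0.1194  0.1771] z 0.0599 F jig [ 0.1  0.6 -0.7] op 0.0463 t 38.7
fin [0.5252 0.1423] yaw 9.5 size 0.0332 0.0178 t 41.225
jig fin -0.1174 0.0024
```

View pics/c2.png

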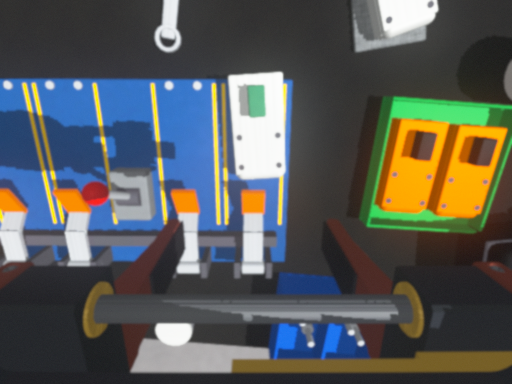

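The cover now sits flat on lane 1's front at (257,125), fin at (252,100), yawed about 4°. I regrasp it, align and slide it in.

```bash
python3 - <<'E'
from h import *
x,y,p=np.load("fin.npy");a=att(p)
robot.move_pose([x,y,.12],a);robot.line_to([x,y,.051],v=.08);eoat.clamp(50);s=st("grip")
if s["opening"]>.025: raise SystemExit("bad grip")
robot.line_to([x,y,.066],v=.05)
xy=lane(1,-.08-.034);robot.line_to([*xy,.066],v=.05,attitude=att(YAW))
hit=robot.line_to([*xy,.047],v=.03,threshold=4);st(f"down {hit}")
slide(1)
im,cam=snap("scene");cv2.imwrite("pics/s4.png",cv2.resize(im[100:270,200:400,::-1],(800,680),interpolation=cv2.INTER_CUBIC)[:600])
E
```

```text
grip jig [-0.1174  0.1686] z 0.051 F jig [-0.1  0.7 -1. ] op 0.0194 t 43.9
down True jig [-0.1142  0.166 ] z 0.0508 F jig [-0.5  0.2  4.6] op 0.0197 t 45.1
slid jig [-0.0419  0.1669] z 0.0508 F jig [-5.5  0.6  4.7] op 0.0197 t 46.5
stop True jig [-0.031   0.1667] z 0.0508 F jig [-2.8 -0.2  5.7] op 0.0196 t 47.1
```

```bash
python3 - <<'E'
from h import *
hit=robot.line_to([*lane(1,-.024),.0508],v=.015,threshold=15);st(f"again {hit}")
eoat.open_gripper();p=telemetry.observe()["tool_pos"];robot.line_to([p[0],p[1],.2],v=.2)
im,cam=snap("scene");cv2.imwrite("pics/s4.png",cv2.resize(im[110:260,210:410,::-1],(800,600),interpolation=cv2.INTER_CUBIC))
xy,p,im=look(lane(1,-.034),YAW,.065,"cover",.24)
print("jig fin",(xy@EX-.654).round(4),(xy@EY-JC-.166).round(4))
E
```

```text
again True jig [-0.031   0.1667] z 0.0508 F jig [-1.8 -1.   5.4] op 0.0201 t 47.5
fin [0.6114 0.1477] yaw 5.8 size 0.0328 0.0173 t 50.25
jig fin -0.031 -0.0007
```

View pics/s4.png

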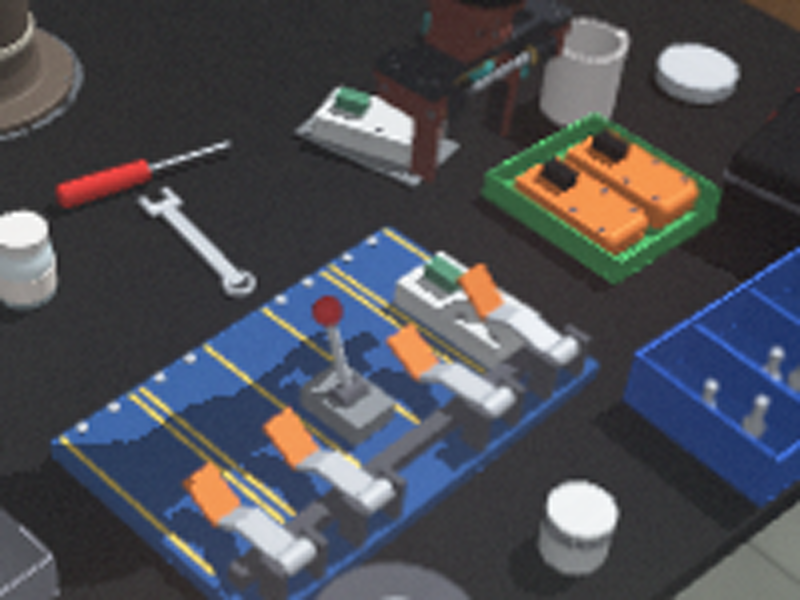

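Lane 1's cover is flat under the raised arm, seated against the stop at (445,310), with the fin at −31 mm, 0.7 mm off centre and 5.8° yaw. I shift the lane reference by 3 mm. Next I take the right upper cover to lane 4.

```bash
sed -i 's/\.654/.657/g' h.py; cat >> h.py <<'E'
def check(i):
    xy,p,im=look(lane(i,-.034),YAW,.065,"cover",.24)
    print(f"lane{i} fin jig",np.round([xy@EX-.657+.034,(xy-lane(i))@EY],4),"yaw err",np.rad2deg(p-YAW).round(1));return im
def finish(i):
    eoat.open_gripper();s=telemetry.observe();p=s["tool_pos"]
    up=R.from_quat(s["eef_rot"]).as_matrix()@np.array([-1,0,0])
    robot.line_to(p+.03*up,v=.1);p=telemetry.observe()["tool_pos"];robot.line_to([p[0],p[1],.22],v=.2)
E
python3 - <<'E'
from h import *
x,y,p=np.load("finR.npy")
for f in([x,y],[.335,.277]):
  print([[solver.ik([*f,z],att(q,np.deg2rad(28))) is not None for z in(.04,.068,.14,.22)] for q in(p if f[1]<0 else .40,)])
robot.move_pose([.42,-.1,.26],DOWN(0))
xy,p,im=look([x,y],p,.079,"cover",.24)
pick(xy,p,.062)
s=st()
if not .015<s["opening"]<.025: raise SystemExit("grip")
approach(4,.003)
E
```

```text
[[True, True, True, True]]
[[False, True, True, True]]
fin [ 0.3428 -0.292 ] yaw -11.6 size 0.0324 0.0175 t 52.675
opening 0.0193 0.0196 F [-0.15 -0.7  -4.3 ] t 56.6667
 jig [-0.3449 -0.2456] z 0.2193 F jig [-0.2 -0.7 -4.3] op 0.0196 t 56.7
lane4 down hit True jig [-0.1141 -0.1661] z 0.0508 F jig [ 0.3 -0.1  4.7] op 0.0198 t 59.4
```

```bash
python3 - <<'E'
from h import *
slide(4);p=telemetry.observe()["tool_pos"]
hit=robot.line_to([*lane(4,-.024),p[2]],v=.015,threshold=15);st(f"again {hit}")
finish(4);check(4)
x,y,p=np.load("finR.npy")
xy,p,im=look([.3428,-.292],p,.051,"cover",.24);np.save("finR1.npy",[*xy,p])
E
```

```text
slid jig [-0.0419 -0.1663] z 0.0509 F jig [-5.2  0.1  5.3] op 0.0194 t 60.8
stop True jig [-0.0348 -0.1664] z 0.0508 F jig [-2.9 -1.3  6.1] op 0.0196 t 61.3
again True jig [-0.0348 -0.1664] z 0.0508 F jig [-1.8  0.   3.8] op 0.02 t 61.7
fin [ 0.6433 -0.1842] yaw 5.7 size 0.0315 0.0173 t 64.7583
lane4 fin jig [-0.0008 -0.0021] yaw err 0.1
fin [ 0.34   -0.2923] yaw -11.4 size 0.0337 0.0177 t 66.2083
```

```bash
cat >> h.py <<'E'
def tilted(xy,p,i):
    t=np.deg2rad(28);h=.0065
    pick(xy,p,.034,h,t,55)
    s=st()
    if not .015<s["opening"]<.025: raise SystemExit("grip")
    approach(i,h,t);st("before slide")
E
python3 - <<'E'
from h import *
x,y,p=np.load("finR1.npy");tilted([x,y],p,3)
im,_=snap("scene");cv2.imwrite("pics/s5.png",cv2.resize(im[110:260,160:360,::-1],(800,600),interpolation=cv2.INTER_CUBIC))
E
```

```text
Traceback (most recent call last):
  File "h.py", line 101, in tilted
    pick(xy,p,.034,h,t,55)
    ~~~~^^^^^^^^^^^^^^^^^^
  File "h.py", line 61, in pick
    robot.move_pose([*xy,zc+.08],a);robot.line_to([*xy,zc+h],v=.1)
                                    ~~~~~~~~~~~~~^^^^^^^^^^^^^^^^^
plant.Unreachable: the arm cannot follow that straight line within its joint ranges
```

```bash
cat >> h.py <<'E'
def regrasp(t=np.deg2rad(28),h=.0065):
    p=telemetry.observe()["tool_pos"];eoat.open_gripper();robot.line_to([p[0],p[1],.11],v=.15)
    robot.line_to([p[0],p[1],.11],v=.1,attitude=att(YAW,t))
    robot.line_to([p[0],p[1],.048+h],v=.08);eoat.clamp(55);return st("regrasp")
E
python3 - <<'E'
from h import *
x,y,p=np.load("finR1.npy");pick([x,y],p,.034)
s=st()
if not .015<s["opening"]<.025: raise SystemExit("grip")
approach(3,.003);regrasp()
im,_=snap("scene");cv2.imwrite("pics/s5.png",cv2.resize(im[110:260,160:360,::-1],(800,600),interpolation=cv2.INTER_CUBIC))
E
```

```text
opening 0.0201 0.0199 F [-0.23 -0.08 -3.92] t 71.8
 jig [-0.3476 -0.2456] z 0.2193 F jig [-0.2 -0.1 -3.9] op 0.0199 t 71.8
lane3 down hit True jig [-0.1137 -0.0763] z 0.0507 F jig [ 2.  -1.6  1.3] op 0.0197 t 74.7
regrasp jig [-0.1137 -0.0763] z 0.0545 F jig [-0.2  0.2  0. ] op 0.0196 t 79.8
```

View pics/s5.png

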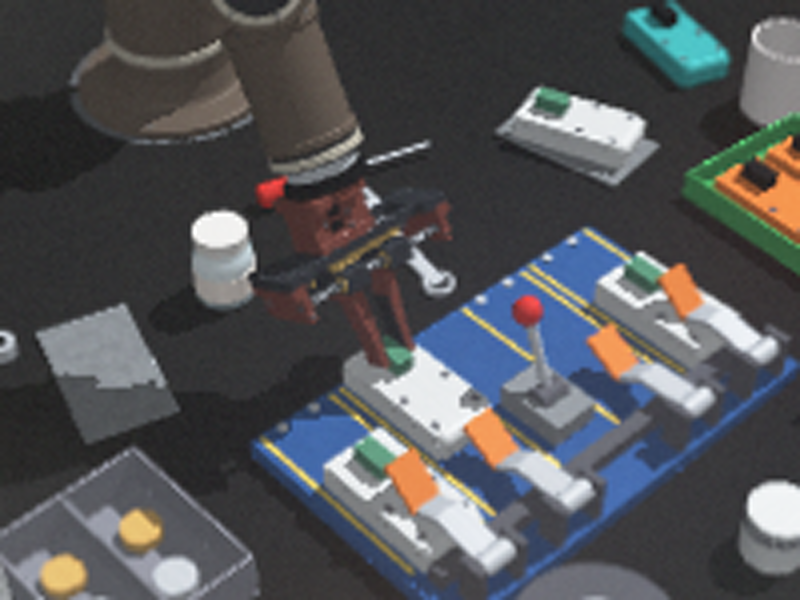

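The fin is gripped with the tool leaning back at (395,360) and the cover lies flat on lane 3's front. Lanes 1 and 4 are filled and the ball is clear. Now I slide it.

```bash
python3 - <<'E'
from h import *
slide(3);p=telemetry.observe()["tool_pos"]
hit=robot.line_to([*lane(3,-.022),p[2]],v=.015,threshold=15);st(f"again {hit}")
finish(3);check(3)
im,cam=snap("wrist");np.savez("w3.npz",im=im)
xy,p,im=look([.3353,.2769],np.deg2rad(23.3),.051,"cover",.24);np.save("finL1.npy",[*xy,p])
E
```

```text
slid jig [-0.0409 -0.0762] z 0.0545 F jig [-3.2 -0.2  4.7] op 0.0195 t 81.2
stop True jig [-0.0341 -0.0761] z 0.0545 F jig [-2.3  0.6  5.3] op 0.0193 t 81.7
again True jig [-0.0341 -0.0762] z 0.0545 F jig [-2.4 -0.7  4.8] op 0.0197 t 82.0
fin [ 0.6347 -0.0939] yaw 6.2 size 0.0328 0.0182 t 85.4583
lane3 fin jig [-0.0006 -0.0014] yaw err 0.6
fin [0.3379 0.2731] yaw 23.6 size 0.0329 0.0178 t 87.525
```

```bash
python3 - <<'E'
from h import *
x,y,p=np.load("finL1.npy");pick([x,y],p,.034)
s=st()
if not .015<s["opening"]<.025: raise SystemExit("grip")
approach(2,.003);s=regrasp()
if not .015<s["opening"]<.025: raise SystemExit("grip")
slide(2);p=telemetry.observe()["tool_pos"]
hit=robot.line_to([*lane(2,-.022),p[2]],v=.015,threshold=15);st(f"again {hit}")
finish(2);check(2)
robot.move_pose([.60,-.02,.34],DOWN(YAW));robot.wait(.15)
im,cam=snap("wrist");cv2.imwrite("pics/w4.png",cv2.resize(im[:,:,::-1],(800,600),interpolation=cv2.INTER_CUBIC))
g=cv2.morphologyEx(mask(im,(40,70,30),(85,255,255)),cv2.MORPH_OPEN,np.ones((3,3)))
for m,s_,c in blobs(g,100):
    q=rect(m,cam,.065);print(c.round(0),np.round([q[0]@EX-.657+.034,q[0]@EY-JC],4),np.round(q[2:],3))
r=mask(im,(0,180,110),(4,255,255))
for m,s_,c in blobs(r,40):w=cast([c],cam,.121)[0,:2];print("red",c.round(1),s_[4],np.round([w@EX-.657,w@EY-JC],4))
E
```

```text
opening 0.0198 0.02 F [-0.48 -0.3  -2.71] t 91.8167
 jig [-0.2942  0.3167] z 0.2195 F jig [-0.5 -0.2 -2.7] op 0.02 t 91.8
lane2 down hit True jig [-0.1137  0.0761] z 0.0507 F jig [ 1.3 -0.   2.1] op 0.0195 t 94.8
regrasp jig [-0.1137  0.0761] z 0.0545 F jig [0.1 0.6 0. ] op 0.0197 t 99.7
slid jig [-0.0404  0.0762] z 0.0545 F jig [-0.6  0.4  1.6] op 0.0196 t 101.1
stop True jig [-0.0344  0.0761] z 0.0545 F jig [-3.3 -0.6  5.7] op 0.0194 t 101.5
again True jig [-0.0345  0.0762] z 0.0545 F jig [-1.7 -1.   5.9] op 0.0193 t 101.8
fin [0.6201 0.0577] yaw 5.7 size 0.0327 0.0173 t 105.2917
lane2 fin jig [-0.0003 -0.0011] yaw err 0.1
[464. 165.] [-0.0077  0.3643] [0.171 0.152]
[149. 169.] [-0.0021 -0.1647] [0.034 0.021]
[205. 169.] [-0.0022 -0.0761] [0.034 0.019]
[300. 170.] [-0.0017  0.0738] [0.033 0.018]
[356. 170.] [-0.0019  0.1636] [0.033 0.019]
red [253.6 185.3] 162 [-0.0276  0.0006]
```

View pics/w4.png

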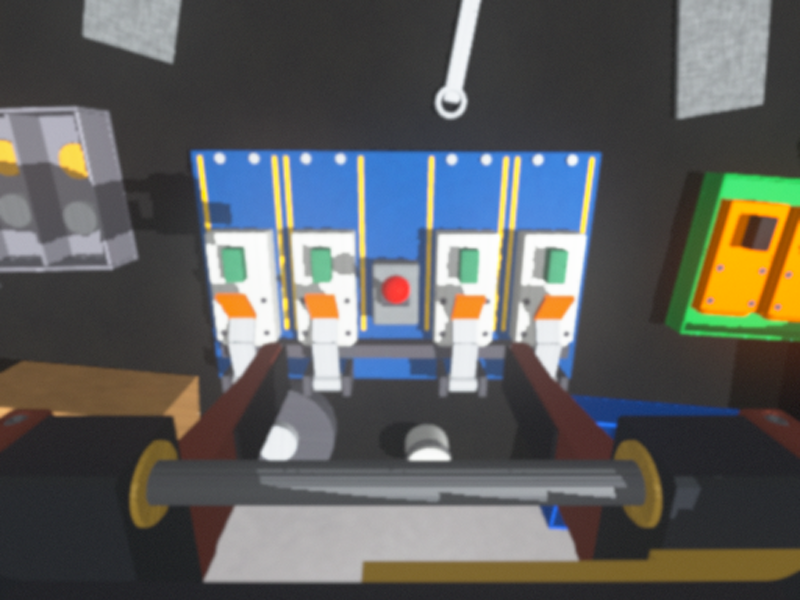

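All four covers are home, with fins in a line at (232,265), (320,265), (468,265) and (556,265) beneath the arms. The ball is still at −28 mm, so the lever has not moved. Now the lock.

```bash
python3 - <<'E'
from h import *
P=lambda dx:(.657+dx)*EX+JC*EY
eoat.clamp(20)
robot.line_to([*P(-.08),.2],v=.2);robot.line_to([*P(-.08),.106],v=.15);st("behind")
hit=robot.line_to([*P(.05),.106],v=.05,threshold=8);st(f"push {hit}")
hit=robot.line_to([*P(.05),.106],v=.02,threshold=12);st(f"push2 {hit}")
robot.line_to([*P(-.07),.106],v=.2);robot.line_to([*P(-.07),.25],v=.25)
robot.move_pose([.52,-.02,.38],DOWN(YAW));robot.wait(.15)
im,cam=snap("wrist");sc,_=snap("scene")
r=mask(im,(0,180,110),(4,255,255))
for m,s_,c in blobs(r,40):w=cast([c],cam,.117)[0,:2];print("red",c.round(1),s_[4],np.round([w@EX-.657,w@EY-JC],4),"expect .046")
g=cv2.morphologyEx(mask(im,(40,70,30),(85,255,255)),cv2.MORPH_OPEN,np.ones((3,3)))
for m,s_,c in blobs(g,100):
    q=rect(m,cam,.065);print(c.round(0),np.round([q[0]@EX-.657+.034,q[0]@EY-JC],4),np.round(q[2:],3))
cv2.imwrite("pics/f.png",cv2.resize(sc[80:270,130:400,::-1],(800,563),interpolation=cv2.INTER_CUBIC));st()
E
```

```text
behind jig [-0.0793  0.0003] z 0.1069 F jig [ 0.  -0.7 -0.1] op 0.0004 t 109.2
push True jig [0.0196 0.0002] z 0.1048 F jig [-1.8  0.2  2.3] op 0.0004 t 111.0
push2 True jig [0.0194 0.0002] z 0.1041 F jig [-1.  -0.   0.7] op 0.0004 t 111.5
[453. 197.] [-0.0127  0.3824] [0.179 0.175]
[158. 207.] [-0.0038 -0.1648] [0.035 0.021]
[207. 207.] [-0.0037 -0.0766] [0.035 0.018]
[291. 207.] [-0.0027  0.0741] [0.033 0.016]
[340. 207.] [-0.0027  0.1636] [0.034 0.018]
 jig [-0.1414  0.0071] z 0.3785 F jig [ 0.8  0.  -0.7] op 0.0002 t 113.7
```

View pics/f.png

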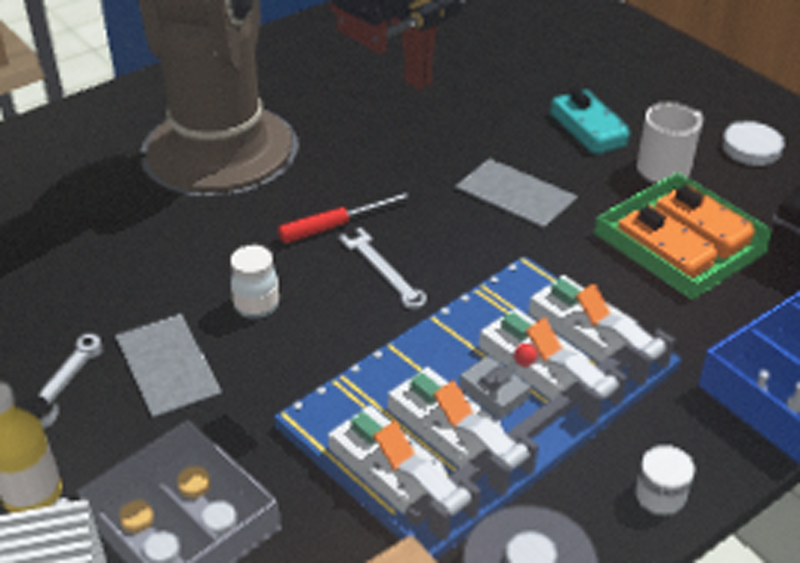

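The lever now leans away, with the ball at (526,354). I check its angle from the scene ray cut by the lever's plane.

```bash
python3 - <<'E'
from h import *
im,cam=snap("scene");r=mask(im,(0,150,90),(6,255,255))
for m,s_,c in blobs(r,15):
    a,b=cast([c,c],cam,.117)[0],cast([c],cam,.05)[0]
    ya,yb=a[:2]@EY-JC,b[:2]@EY-JC
    if abs(ya)<.1:
        w=a+(b-a)*ya/(ya-yb);dx=w[:2]@EX-.657-.005;dz=w[2]-.042
        print(c.round(1),s_[4],"dx,dz",round(dx,4),round(dz,4),"len",np.hypot(dx,dz).round(4),"lock",np.arctan2(dx,dz)+.5)
E
```

```text
[235.2 155.3] 136 dx,dz -0.3327 0.0408 len 0.3352 lock -0.9487195354222087
[307.5 198.1] 23 dx,dz 0.0411 0.0812 len 0.091 lock 0.9679780226974386
```

```bash
python3 -c "
from h import *
workorder.sign_off();st('done')"
```

```text
the job is handed in; nothing more can be done
the job is handed in; nothing more can be done
```

The job is handed in at about 114 s on the robot's clock: both caps in the tray, all four covers home in lanes 1 to 4, and the lock lever pushed over last.

- **Caps:** both orange caps lie side by side in the green tray, confirmed in the last scene picture.
- **Knocked cover:** the upper cover on the left pile was knocked about 6 cm back and tipped onto the cover below. My first grasp of it was bad, with the gripper opening reading 48 mm where the fin is 20 mm. I set the cover on the front of lane 1, regrasped it and slid it in.
- **Lanes 2 and 3:** I leaned the tool back 28° for these, so the gripper body would clear the lever's ball.
- **Covers:** each stopped twice against the back stop, at 12 N and 15 N. The close fin checks were within 1 mm lengthwise of the stop position I settled on after lane 1 (3 mm beyond my first measurement). They were within about 2 mm of lane centre and 0.6° of straight. The later wide view read about 2–4 mm back and up to 2.4 mm off centre, which I put down to its oblique angle and the camera calibration.
- **Lock lever:** it met its end stop twice, at 8 N and 12 N. The scene view gave 0.97 rad, or about 1.0 rad once scaled to the lever's known length. My wrist-camera check of the ball found nothing, so the angle rests on those two.
- **Bystanders:** those in the last scene picture looked undisturbed. The purple part was outside that crop and I did not check it again.

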